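# Lock the crockmeter's levelling screw with its lever locknut

### The arm

A 6-joint arm with a two-finger parallel gripper is mounted at the origin on the work surface. World frame = base frame: x ahead of the robot, y to its left, z up, the work surface at z = 0. Lengths are in m, angles in rad, forces in N, time in s.
With the tool pointing down it reaches from about 0.375 to 0.925 m from the base axis. Payload 5.7 kg.
Tool frame: the origin (TCP) lies at the very end of the fingers, on their centre line; the grasp point (between the pads) lies 19 mm behind it; z points along the fingers, y is the line along which they close (so a half turn about z gives the same grasp; the last joint's range is limited). The gripper opens to 88 mm and grips with 3 to 60 N. Pads are 20 mm wide; open, the fingers measure 115 mm over their backs; the gripper's body (75 mm by 178 mm) begins 61 mm behind the grasp point.
Start: joints at [-1.379, 0.359, 1.51, -0, 1.272, -0.115], TCP at [0.181, -0.572, 0.223] pointing down, gripper open.
Joint ranges: [-2.97, 2.97], [-1.01, 2.36], [0.21, 2.38], [-0.96, 4.11], [0.2, 2.71], [-2.98, 2.98]. Speed limits (rad/s): [2.39, 2.39, 3.14, 3.14, 3.14, 3.14].

### API

Orientations are given as a 3x3 rotation matrix whose columns are the frame's x, y, z axes.
In Python, from bench import arm gives the robot as it stands. The module is installed in compiled form; this text tells all that it offers.
- The arm moves only by the tool servo_tool, never from a script. Its argument "moves" is a list of rows, each a list of 4 numbers: the shift along the tool's x, y, z each as a share of 2 cm, from -1 to 1, then the turn about the tool's z as a share of 30 degrees, from -1 to 1. A call has 1 to 8 rows; each row shifts and turns the commanded pose from where the row before left it, along the tool's axes as they then stand; what a row does not reach is not made up. A row lasts 1/12 s, in which the tool goes at most 41.7 mm and 7.16 degrees, less where a joint would pass 70% of its speed; a pose out of reach is approached as far as the arm can. A call with a number of a shift or a turn outside -1 to 1 is refused whole. A call with a gripper value outside its range is refused whole. "grip" is the gripper command: -1 is shut, 1 is fully open, values between are in proportion, set as the call begins (left out, the last holds). The fingers move at their own pace and stop on an object; "force" is the grip in N (left out, the last holds). Time passes only in rows, so rows that do not move let the fingers close. It gives the time, the measured TCP pose, the force, the opening and the grip force at its end, in the units of the state.
- arm.sense(): the state, without advancing time (a new reading comes with each control period).
- arm.grab_frame(name): name is "side" or "top"; returns the picture (480x640x3 uint8, red, green, blue); there is no depth.
- arm.camera_params(name): a dict with "fx", "fy", "cx", "cy" (pixels), "k1" (the pictures are not rectified: a ray, as slopes to the right and down, at radius r is drawn at 1 + k1 r^2 times it, then the intrinsics apply), "view" (4x4, takes a point from world to camera coordinates). Camera axes: x right, y down, z forward; pixel columns grow to the right and rows downward; lengths in m; the calibration is good to about 2 mm. A picture is of the moment at which its call begins. camera_params takes no time and is no camera call.
- arm.sign_off(): hands the job in; it is judged then, once.
Trained networks look in the newest picture that a camera, given by its name, has taken for a name from the list of things; names that differ only in an ending like _2 or _b are one class to them, and where a whole thing is asked for, a point or a joint stands for the part that bears it (a point fixed in the world has none). Each returns a list of dicts, best first, with "score" (0 to 1); they miss things now and then, are a little off and sometimes report something else, mostly with a low value. They report only what shows in the picture. A call takes as long as a camera call.
- arm.spot_in(camera, query): "bbox" ([left, top, width, height] in pixels, round what is visible of it).
- arm.cut_out(camera, query): "region" (480x640 bool, what is visible of it) and "bbox" ([left, top, width, height] in pixels, round what is visible of it).
- arm.landmark_of(camera, query): "at" ([column, row] in pixels: a listed point, or the origin of a listed thing).
The state is a dict: "time": time; "joint_positions": joint angles; "joint_vel": joint speeds; "effort": joint torques, N m; "tool_pos": TCP position; "orientation": TCP orientation; "ft_force": force on the tool from outside, world axes, zero at the start; "moment": the same for the moment, N m; "grip_width": opening from 0.0 (shut) to 1.0 (fully open); "grasp_force": force on a finger pad.
Only numpy, scipy, OpenCV 4.12 (cv2) and the standard library are available. Lean on these libraries where they do the work, as an engineer would, in place of code of your own. Each camera call takes 0.05 s, during which the arm holds its last target. There are 200 camera calls.

### The job

The crockmeter has just been levelled: lock its front levelling screw without losing the setting. Put the open jaw of the spanner fully on the screw's hex head with the handle lying along the deck beside the raised specimen bed, which will stop it from turning, and with the screw held so, push the locknut's lever clockwise (seen from above) until the nut is hard up. Then take the spanner off, lay it flat on the bench, and leave the screwdriver, the brass weight and the yarn cone undisturbed.

Things in the scene. Friction and masses are not known exactly. Their poses are not given: they have to be found in the camera images.
- crockmeter: light-blue crockmeter (rub-fastness tester), fixed to the bench. Origin: on the bench under the axis of its levelling screw; x away from its front face (at yaw 0 away from the robot), y along it towards its drive housing, z up. In this frame (mm) its flat deck is at z 61, from the front face x -30 to x 170, y 33 to 440. A bull's-eye level (38 across, 10 high) is on the deck at x 100, y 0
- lug_top (a point): point on the screw's axis on top (30 mm over the bench) of the lug that carries the levelling screw. The lug fills a cut-out at the base's front corner (crockmeter frame: x -30 to 35, y -33 to 33, mm), open to the front (-x) and to the machine's end (-y); behind the cut-out (x over 35) the base, 61 mm high, reaches y -35. Axes as the crockmeter's
- bed_corner (a point): foot of the near corner of the raised aluminium specimen bed, on the deck, at x 36, y 155, z 61 mm in the crockmeter's frame (same axes). From here the bed's upright front face runs 245 mm along +y, 24 mm high: the stop for the spanner's ring end. All taller parts (clamps, arm, housing 235 mm high) lie behind this face (x over 36, but for one knob at y 389) and at y over 155
- screw_head (a point): centre of the steel hex head on the levelling screw, on its axis, 66 mm over the bench. Hex 24 mm across flats, z 60 to 76, on a round 33 mm collar whose top (z 60) is 1 mm below the deck. z up; two of the flats face along plus and minus x of this frame, which turns with the screw (at joint 0 it is parallel to the crockmeter's), so the jaw slides on along this frame's y
- level_screw (a joint): turn of the levelling screw, rad, clockwise from above positive. Starts within 0.05 of 0. It takes 0.15 N m to turn; if the nut is turned while the screw is not held, the screw turns with it. The level stays good while it reads within 0.40 of 0. With the spanner laid on as asked, the ring end comes against the specimen bed and the screw, dragged clockwise, stops at about 0.27
- locknut (a joint): turn of the locknut on the screw, rad, clockwise from above (tightening) positive; starts at 0 to 0.5; friction about 0.35 N m. The nut is hard up on the lug, and stops, when locknut + level_screw = 2.0
- knob (a point): centre of the red 24 mm ball on the locknut's lever, 105 mm from the screw's axis, 52 mm over the bench. Lever: 10 mm round bar rising from z 43 at the nut (32 mm across, z 30 to 52) to z 52. Its bearing in the crockmeter's frame (from +x, counter-clockwise positive) is -1.484 - locknut - level_screw rad: at first it points past the machine's end (-y), hard up out in front (-x, a little +y)
- spanner: satin steel combination spanner lying flat on the bench, 254 mm long, 10 mm thick, 0.3 kg, handle 20 mm wide. Origin: middle of the handle (close to the centre of mass), on the underside; x along the handle towards the open jaw, z up. The other end is a ring 38 mm across, centred 108 mm from the origin. Seated on the head it lies on the deck with its jaw towards the machine's -y
- spanner_jaw (a point): centre of the spanner's open jaw, at mid thickness (5 mm above the underside), 108 mm from the spanner's origin along its x (same axes). Straight jaw: 25.2 mm between the prongs, 49 mm over them, open towards +x; prongs reach about 20 mm beyond this point with flared tips, throat floor 15.5 mm behind it. Fully on when this point is at the hex's centre
- screwdriver: yellow-handled screwdriver, 190 mm long, handle 26 mm thick, lying on the bench; origin at its middle underneath, blade towards its x. It and the spanner may have changed places. Not to be disturbed
- weight: brass knob weight, 48 mm across, 44 mm high, standing on the bench; origin centre of its underside. Not to be disturbed
- yarn_cone: white yarn cone on a cardboard core, 104 mm across, 160 mm high, standing on the bench; origin centre of its underside. Not to be disturbed

How it is judged:
By the outcome, as a careful person would: the job done as asked, in the order asked, and still so for the second after the job is handed in, with the robot touching nothing.
It also fails if it takes over 69 s, if anything falls off the work surface, if the arm or the gripper's body presses on something with over 40 N, if the wrist force passes 120 N, or if a joint passes its speed limit or range.

## Working session

There is one attempt and no reset: what is moved stays moved. The work goes in short steps, Python scripts to look and compute and a tool call to move; the robot and the scene stay as the last step left them, time stands still between calls to the robot, and variables do not carry over. Pictures are saved under pics/ and viewed, at most 10 in all, crops included, and the job is handed in when it is done.

Besides the shell and the picture viewer there is one more tool, called by a JSON object that holds its "api" and its "payload", one argument or row to a line. servo_tool: Moves the arm, as the interface text tells. Shift numbers are shares of 2 cm and turn numbers shares of 30 degrees, none past 1 either way. Its arguments: {"type":"object","properties":{"moves":{"type":"array","items":{"type":"array","items":{"type":"number"}}},"grip":{"type":"number"},"force":{"type":"number"}},"required":["moves"]}

```bash
mkdir -p pics; cat > h.py <<'E'
import numpy as np, cv2
from bench import arm
def ray(cam,px):
    c=arm.camera_params(cam); V=np.array(c["view"])
    d=np.array([(px[0]-c["cx"])/c["fx"],(px[1]-c["cy"])/c["fy"]]); u=d.copy()
    for _ in range(20): u=d/(1+c["k1"]*(u@u))
    R=V[:3,:3]; return -R.T@V[:3,3], R.T@np.array([u[0],u[1],1])
def at_z(cam,px,z):
    o,d=ray(cam,px); return o+d*(z-o[2])/d[2]
def proj(cam,p):
    c=arm.camera_params(cam); V=np.array(c["view"]); q=V[:3,:3]@np.array(p)+V[:3,3]; u=q[:2]/q[2]
    u=u*(1+c["k1"]*(u@u)); return np.array([u[0]*c["fx"]+c["cx"],u[1]*c["fy"]+c["cy"]])
def tri(pa,pb):
    A=[];b=[]
    for cam,px in pa,pb:
        o,d=ray(cam,px); d/=np.linalg.norm(d); P=np.eye(3)-np.outer(d,d); A.append(P); b.append(P@o)
    return np.linalg.solve(sum(A),sum(b))
def save(cam,name):
    im=arm.grab_frame(cam); cv2.imwrite(f"pics/{name}.png",im[:,:,::-1]); return im
E
python3 - <<'E'
from h import *
np.set_printoptions(precision=4,suppress=True)
Z=dict(lug_top=.03,bed_corner=.061,screw_head=.066,knob=.052,spanner=0,spanner_jaw=.005,crockmeter=0,screwdriver=0,weight=0,yarn_cone=0)
for cam in("top","side"):
    save(cam,cam+"0")
    c=arm.camera_params(cam); o,_=ray(cam,(320,240)); print(cam,o,c["fx"])
    for n,z in Z.items():
        for r in arm.landmark_of(cam,n)[:2]: print(cam,n,round(r["score"],2),np.round(r["at"],1),at_z(cam,r["at"],z))
print(arm.sense()["time"],arm.sense()["orientation"])
E
```

```text
top [ 0.4195 -0.0906  1.0736] 437.31917453593263
top lug_top 0.58 [341.3 188.5] [ 0.6125 -0.1316  0.03  ]
top bed_corner 0.64 [277.4 174.4] [0.6372 0.0203 0.061 ]
top screw_head 0.82 [340.7 189.4] [ 0.6037 -0.1289  0.066 ]
top knob 0.53 [380.7 196.8] [ 0.5906 -0.2239  0.052 ]
top knob 0.48 [168.4 281.9] [0.3794 0.2696 0.052 ]
top spanner 0.9 [166.4 284.7] [0.3704 0.2926 0.    ]
top spanner 0.2 [343.5 190.1] [ 0.6142 -0.1383  0.    ]
top spanner_jaw 0.88 [166.2 328.1] [0.2655 0.2865 0.005 ]
top spanner_jaw 0.16 [338.4 187.3] [ 0.62   -0.1254  0.005 ]
top crockmeter 0.93 [339.4 189.5] [ 0.6155 -0.1281  0.    ]
top crockmeter 0.73 [475.9 190.3] [ 0.6208 -0.4665  0.    ]
top screwdriver 0.59 [439.5 272.3] [ 0.4162 -0.3766  0.    ]
top weight 0.76 [273.  272.8] [0.4058 0.0305 0.    ]
top yarn_cone 0.61 [475.4 188.8] [ 0.6245 -0.4653  0.    ]
side [0.3022 0.7289 0.9893] 565.5292305860208
side lug_top 0.91 [269.6 236.7] [ 0.6027 -0.1204  0.03  ]
side bed_corner 0.62 [232.2 272. ] [0.6423 0.0234 0.061 ]
side screw_head 0.88 [266.8 226. ] [ 0.6068 -0.1192  0.066 ]
side knob 0.71 [286.1 197.6] [ 0.5925 -0.2346  0.052 ]
side spanner 0.57 [329.1 429.7] [0.3741 0.2936 0.    ]
side crockmeter 0.96 [270.6 243.5] [ 0.6037 -0.1263 -0.    ]
side screwdriver 0.77 [368.6 185. ] [ 0.4104 -0.3831  0.    ]
side weight 0.72 [344.2 311.8] [0.3969 0.0286 0.    ]
side yarn_cone 0.78 [295.1 152.9] [ 0.6308 -0.4695  0.    ]
1.1 [[ 0.9533  0.302   0.    ]
 [ 0.302  -0.9533  0.0001]
 [ 0.     -0.0001 -1.    ]]
```

View pics/top0.png

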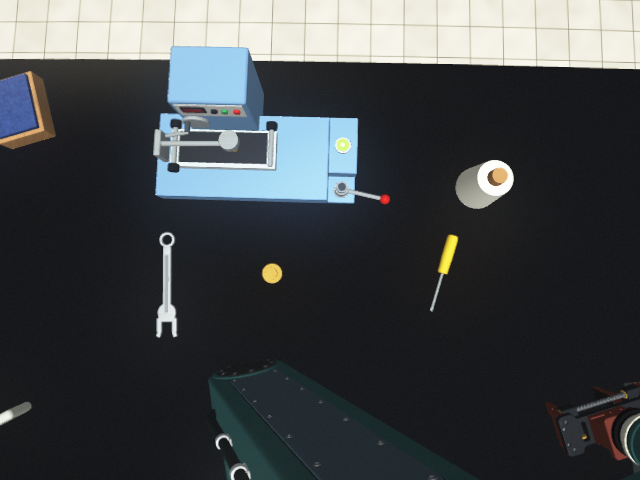

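View pics/side0.png

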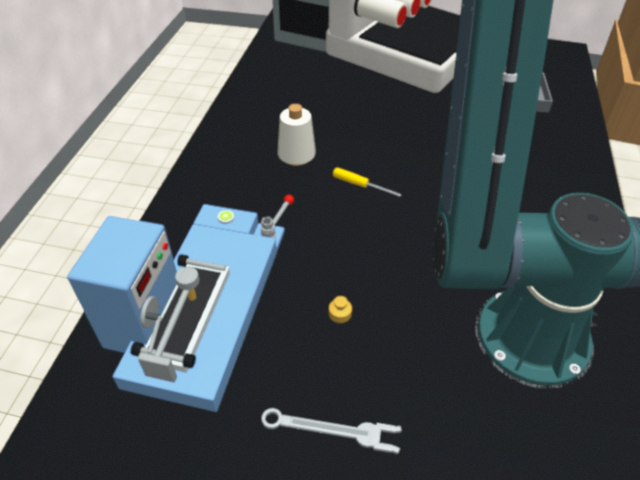

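The top picture shows the spanner at about (167,285), with its jaw pointing towards the robot, and the ring at (167,240). The screw is at (341,189), the red knob at (385,199), the weight at (272,273) and the screwdriver at (440,273). The side view agrees: spanner at about (330,428), screw head at (267,226), knob at (289,199).

```bash
python3 - <<'E'
from h import *
np.set_printoptions(precision=4,suppress=True)
for cam in("top","side"):
    arm.grab_frame(cam)
    m=arm.cut_out(cam,"spanner")[0]["region"]; ys,xs=np.nonzero(m)
    P=np.array([at_z(cam,(x,y),.008)[:2] for x,y in zip(xs,ys)])
    c=P.mean(0); w,v=np.linalg.eigh(np.cov((P-c).T)); a=v[:,1]*(-1 if v[0,1]>0 else 1); n=np.array([-a[1],a[0]])
    s=(P-c)@a; t=(P-c)@n; print(cam,len(P),"heading",np.degrees(np.arctan2(a[1],a[0])),"ext",s.min(),s.max(),"mid",c+a*(s.min()+127e-3-.0),)
    h=(s>s.min()+.05)&(s<s.min()+.18); f=np.polyfit(s[h],t[h],1); print("handle corr deg",np.degrees(f[0]),"offset",f[1])
m=arm.cut_out("top","crockmeter")[0]["region"]
L=[]
arm.grab_frame("top"); m=arm.cut_out("top","crockmeter")[0]["region"]
for x in range(165,325,3):
    r=np.nonzero(m[:,x])[0].max()+.5; L.append(at_z("top",(x,r),0)[:2])
L=np.array(L); f=np.polyfit(L[:,1],L[:,0],1); print("front edge slope deg",np.degrees(-np.arctan(f[0])),"x at y=-.125",np.polyval(f,-.125),np.std(L[:,0]-np.polyval(f,L[:,1])))
for n in("lug_top","bed_corner","screw_head","knob"):
    a=arm.landmark_of("top",n)[0]["at"]
    arm.grab_frame("side"); b=arm.landmark_of("side",n)[0]["at"]; print(n,tri(("top",a),("side",b)))
E
```

```text
top 1045 heading -177.84974972540937 ext -0.1439588249676628 0.10686524403981791 mid [0.373  0.2893]
handle corr deg 0.9941294057875463 offset 0.000535002778681853
side 1960 heading -177.73457732508692 ext -0.14168903506086455 0.11191750637315492 mid [0.3732 0.2941]
handle corr deg -0.178664509150655 offset -0.00012434090729440204
front edge slope deg -0.5449290287410719 x at y=-.125 0.5804318325341019 0.0010337450332804754
lug_top [ 0.6135 -0.1333  0.0166]
bed_corner [0.6435 0.0235 0.061 ]
screw_head [ 0.6105 -0.1312  0.0526]
knob [ 0.5822 -0.2316  0.0517]
```

{"api": "servo_tool", "payload": {
  "moves": [
    [1,0,0,0.235],
    [1,-0.5,0,0.235],
    [0.8,-0.8,0,0],
    [0.7,-0.9,0,0],
    [0.5,-1,0,0],
    [0.5,-1,0,0],
    [0.5,-1,0,0],
    [0.5,-1,0,0]
  ],
  "grip": 1
}}

```text
time: 2.72
tool_pos: [0.2814, -0.4334, 0.2227]
orientation: [[0.998, 0.061, 0.0], [0.061, -0.998, -0.0], [0.0, 0.0, -1.0]]
ft_force: [0.5, -0.1, -1.5]
grip_width: 0.999
grasp_force: 0.0
```

{"api": "servo_tool", "payload": {
  "moves": [
    [0.9,-1,0,0.03],
    [0.9,-1,0,0],
    [0.9,-1,0,0],
    [0.9,-1,0,0],
    [0.9,-1,0,0],
    [0.9,-1,0,0],
    [0.9,-1,0,0],
    [0.9,-1,0,0]
  ]
}}

```text
time: 3.38
tool_pos: [0.4181, -0.2667, 0.2228]
orientation: [[0.999, 0.045, 0.0], [0.045, -0.999, -0.0], [0.0, 0.0, -1.0]]
ft_force: [-0.4, -0.6, 0.3]
grip_width: 0.994
grasp_force: 0.0
```

{"api": "servo_tool", "payload": {
  "moves": [
    [0.3,-1,0,0],
    [0.3,-1,0,0],
    [0.3,-1,0,0],
    [0.3,-1,0,0],
    [0.3,-1,0,0],
    [0.3,-1,0,0],
    [0.3,-1,0,0],
    [0.3,-1,0,0]
  ]
}}

```text
time: 4.05
tool_pos: [0.4583, -0.1048, 0.2228]
orientation: [[0.999, 0.045, 0.0], [0.045, -0.999, 0.0], [0.0, 0.0, -1.0]]
ft_force: [-0.5, -0.6, 0.1]
grip_width: 1.001
grasp_force: 0.0
```

{"api": "servo_tool", "payload": {
  "moves": [
    [0,-1,0,0],
    [0,-1,0,0],
    [0,-1,0,0],
    [0,-1,0,0],
    [0,-1,0,0],
    [0,-1,0,0],
    [0,-1,0,0],
    [0,-1,0,0]
  ]
}}

```text
time: 4.72
tool_pos: [0.4509, 0.055, 0.2229]
orientation: [[0.999, 0.045, 0.0], [0.045, -0.999, 0.0], [0.0, -0.0, -1.0]]
ft_force: [-0.1, -0.6, -0.2]
grip_width: 0.998
grasp_force: 0.0
```

{"api": "servo_tool", "payload": {
  "moves": [
    [-0.4,-1,0,0],
    [-0.4,-1,0,0],
    [-0.4,-1,0,0],
    [-0.4,-1,0,0],
    [-0.4,-1,0,0],
    [-0.4,-1,0,0],
    [-0.4,-1,0,0],
    [-0.4,-1,0,0]
  ]
}}

```text
time: 5.38
tool_pos: [0.3793, 0.2119, 0.2229]
orientation: [[0.999, 0.045, 0.0], [0.045, -0.999, 0.0], [0.0, -0.0, -1.0]]
ft_force: [0.4, -0.2, -0.9]
grip_width: 0.999
grasp_force: 0.0
```

{"api": "servo_tool", "payload": {
  "moves": [
    [-0.1,-0.8,0.6,0],
    [0,-0.8,0.8,0],
    [0,-0.8,1,0],
    [0,-0.8,1,0],
    [0,-0.8,1,0],
    [0,0,1,0],
    [0,0,1,0],
    [0,0,0.8,0]
  ]
}}

```text
time: 6.05
tool_pos: [0.3738, 0.2911, 0.0775]
orientation: [[0.999, 0.046, -0.001], [0.046, -0.999, -0.0], [-0.001, 0.0, -1.0]]
ft_force: [0.2, -0.6, 0.5]
grip_width: 0.997
grasp_force: 0.0
```

{"api": "servo_tool", "payload": {
  "moves": [
    [0,0,1,0],
    [0,0,1,0],
    [0,0,1,0],
    [0,0,0.5,0],
    [0,0,0.3,0],
    [0,0,0,0]
  ]
}}

```text
time: 6.55
tool_pos: [0.3737, 0.2905, 0.0017]
orientation: [[0.999, 0.045, -0.002], [0.045, -0.999, -0.001], [-0.002, 0.001, -1.0]]
ft_force: [0.4, 0.3, -0.4]
grip_width: 1.001
grasp_force: 0.0
```

{"api": "servo_tool", "payload": {
  "moves": [
    [0,0,-0.07,0],
    [0,0,0,0],
    [0,0,0,0],
    [0,0,0,0],
    [0,0,0,0],
    [0,0,0,0],
    [0,0,0,0],
    [0,0,0,0]
  ],
  "grip": -1,
  "force": 45
}}

```text
time: 7.22
tool_pos: [0.3743, 0.2909, 0.0042]
orientation: [[0.999, 0.045, 0.0], [0.045, -0.999, 0.0], [0.0, -0.0, -1.0]]
ft_force: [0.1, 0.9, 0.3]
grip_width: 0.434
grasp_force: 0.0
```

{"api": "servo_tool", "payload": {
  "moves": [
    [0,0,-0.5,0],
    [0,0,-1,0],
    [0,0,-1,0],
    [0,0,-1,0],
    [0,0,-1,0],
    [0,0,-1,0],
    [0,0,-1,0],
    [0,0,0,0]
  ]
}}

```text
time: 7.88
tool_pos: [0.3763, 0.2921, 0.1381]
orientation: [[0.999, 0.045, 0.006], [0.045, -0.999, 0.003], [0.006, -0.003, -1.0]]
ft_force: [0.7, 1.1, 0.3]
grip_width: 0.006
grasp_force: 0.0
```

The fingers had not finished closing before the lift, so they closed on air. I'll reopen, go back down and wait for the close.

{"api": "servo_tool", "payload": {
  "moves": [
    [0,0,0,0],
    [0,0,0,0],
    [0,0,0,0],
    [0,0,0,0],
    [0,0,0,0],
    [0,0,0,0],
    [0,0,0.5,0],
    [0,0,0.5,0]
  ],
  "grip": 0.3
}}

```text
time: 8.55
tool_pos: [0.3746, 0.2911, 0.114]
orientation: [[0.999, 0.045, 0.001], [0.045, -0.999, 0.001], [0.001, -0.001, -1.0]]
ft_force: [-0.4, 0.2, -0.3]
grip_width: 0.574
grasp_force: 0.0
```

{"api": "servo_tool", "payload": {
  "moves": [
    [0,0,1,0],
    [0,0,1,0],
    [0,0,1,0],
    [0,0,1,0],
    [0,0,1,0],
    [0,0,0.45,0],
    [0,0,0,0]
  ]
}}

```text
time: 9.13
tool_pos: [0.3728, 0.29, 0.0033]
orientation: [[0.999, 0.045, -0.004], [0.045, -0.999, -0.002], [-0.004, 0.002, -1.0]]
ft_force: [-0.9, -0.4, -0.0]
grip_width: 0.648
grasp_force: 0.0
```

{"api": "servo_tool", "payload": {
  "moves": [
    [0,0,0,0],
    [0,0,0,0],
    [0,0,0,0],
    [0,0,0,0],
    [0,0,0,0],
    [0,0,0,0],
    [0,0,0,0],
    [0,0,0,0]
  ],
  "grip": -1,
  "force": 45
}}

```text
time: 9.8
tool_pos: [0.3746, 0.2912, 0.0057]
orientation: [[0.999, 0.045, 0.001], [0.045, -0.999, 0.001], [0.001, -0.001, -1.0]]
ft_force: [-0.3, 0.2, 5.9]
grip_width: 0.217
grasp_force: 45.0
```

{"api": "servo_tool", "payload": {
  "moves": [
    [0,0,0,0],
    [0,0,0,0],
    [0,0,0.15,0],
    [0,0,0,0]
  ],
  "grip": -0.2
}}

```text
time: 10.13
tool_pos: [0.3739, 0.2906, 0.0016]
orientation: [[0.999, 0.045, -0.001], [0.045, -0.999, -0.0], [-0.001, 0.0, -1.0]]
ft_force: [-0.2, -0.8, -0.1]
grip_width: 0.396
grasp_force: 0.0
```

{"api": "servo_tool", "payload": {
  "moves": [
    [0,0,0,0],
    [0,0,0,0],
    [0,0,0,0],
    [0,0,0,0],
    [0,0,0,0],
    [0,0,0,0],
    [0,0,0,0],
    [0,0,0,0]
  ],
  "grip": -1,
  "force": 50
}}

```text
time: 10.8
tool_pos: [0.3741, 0.2908, 0.002]
orientation: [[0.999, 0.045, -0.0], [0.045, -0.999, -0.0], [-0.0, -0.0, -1.0]]
ft_force: [0.3, -0.2, -3.2]
grip_width: 0.221
grasp_force: 50.0
```

```bash
python3 - <<'E'
from h import *
np.set_printoptions(precision=4,suppress=True)
for a,b in (((272,126),(183,262)),((272,126),(230,267)),((272,163),(230,267)),((228,140),(186,275))):
    print(tri(("top",a),("side",b)))
E
```

```text
[0.747  0.0343 0.0789]
[0.6907 0.028  0.0952]
[0.6505 0.0295 0.0851]
[0.6918 0.1196 0.1521]
```

{"api": "servo_tool", "payload": {
  "moves": [
    [0,0,-0.3,0],
    [0,0,-0.7,0],
    [0,0,-1,-0.1],
    [0,0,-1,-0.235],
    [0,0,-1,-0.235],
    [0,0,-1,-0.235],
    [0,0,-1,-0.235],
    [0,0,-1,-0.235]
  ]
}}

```text
time: 11.47
tool_pos: [0.3737, 0.2905, 0.1434]
orientation: [[0.753, 0.658, -0.0], [0.658, -0.753, -0.0], [-0.0, -0.0, -1.0]]
ft_force: [0.7, -0.2, -2.1]
grip_width: 0.214
grasp_force: 50.0
```

{"api": "servo_tool", "payload": {
  "moves": [
    [0,0,0,-0.235],
    [0,0,0,-0.235],
    [0,0,0,-0.235],
    [0,0,0,-0.235],
    [0,0,0,-0.235],
    [0,0,0,-0.235],
    [0,0,0,-0.21],
    [0,0,0,0]
  ]
}}

```text
time: 12.13
tool_pos: [0.3738, 0.2906, 0.1424]
orientation: [[0.006, 1.0, -0.0], [1.0, -0.006, -0.0], [-0.0, -0.0, -1.0]]
ft_force: [0.4, -0.5, -2.2]
grip_width: 0.224
grasp_force: 50.0
```

{"api": "servo_tool", "payload": {
  "moves": [
    [-0.6,0.5,0,0],
    [-1,0.8,0,0],
    [-1,0.8,0,0],
    [-1,0.8,0,0],
    [-1,0.8,0,0],
    [-1,0.8,0,0],
    [-1,0.9,0,0],
    [-1,1,0,0]
  ]
}}

```text
time: 12.8
tool_pos: [0.5005, 0.1364, 0.1422]
orientation: [[0.014, 1.0, -0.001], [1.0, -0.014, 0.0], [0.0, -0.001, -1.0]]
ft_force: [0.0, 1.3, -2.2]
grip_width: 0.22
grasp_force: 50.0
```

{"api": "servo_tool", "payload": {
  "moves": [
    [-1,1,0,0],
    [-1,1,0,0],
    [-1,1,0,0],
    [-1,1,0,0],
    [-1,1,0,0],
    [-0.4,0.2,0,0],
    [0,0,0,0]
  ]
}}

```text
time: 13.38
tool_pos: [0.6049, 0.0265, 0.1421]
orientation: [[0.015, 1.0, 0.001], [1.0, -0.015, -0.001], [-0.001, 0.001, -1.0]]
ft_force: [-0.6, -0.4, -2.3]
grip_width: 0.22
grasp_force: 50.0
```

```bash
python3 - <<'E'
from h import *
np.set_printoptions(precision=4,suppress=True)
s=arm.sense(); print(s["time"],s["tool_pos"])
for cam in("top","side"):
    save(cam,cam+"1")
    for n,z in dict(spanner_jaw=s["tool_pos"][2]+.003,screw_head=.066,lug_top=.03,bed_corner=.061,crockmeter=0,knob=.052).items():
        for r in arm.landmark_of(cam,n)[:1]: print(cam,n,round(r["score"],2),np.round(r["at"],1),at_z(cam,r["at"],z))
im=np.hstack([cv2.resize(cv2.imread(f"pics/top1.png")[100:260,200:400],(400,320)),cv2.resize(cv2.imread(f"pics/side1.png")[170:330,180:380],(400,320))]); cv2.imwrite("pics/c1.png",im)
E
```

```text
13.3833 [0.6049 0.0265 0.1421]
top spanner_jaw 0.65 [319.7 182.9] [ 0.6024 -0.0805  0.1451]
top screw_head 0.7 [340.  187.8] [ 0.6074 -0.1272  0.066 ]
top lug_top 0.59 [340.6 188.1] [ 0.6135 -0.1299  0.03  ]
top crockmeter 0.98 [336.8 191.5] [ 0.6103 -0.1218  0.    ]
top knob 0.53 [384.7 200.1] [ 0.583  -0.2334  0.052 ]
side spanner_jaw 0.97 [261.3 213.9] [ 0.602  -0.0783  0.1451]
side screw_head 0.54 [267.4 225.2] [ 0.6062 -0.1219  0.066 ]
side lug_top 0.75 [272.4 233.3] [ 0.5993 -0.1323  0.03  ]
side bed_corner 0.68 [231.8 271.7] [0.6434 0.0228 0.061 ]
side crockmeter 0.71 [270.2 243.2] [ 0.6049 -0.127  -0.    ]
side knob 0.73 [247. 255.] [ 0.6292 -0.0368  0.052 ]
```

View pics/c1.png

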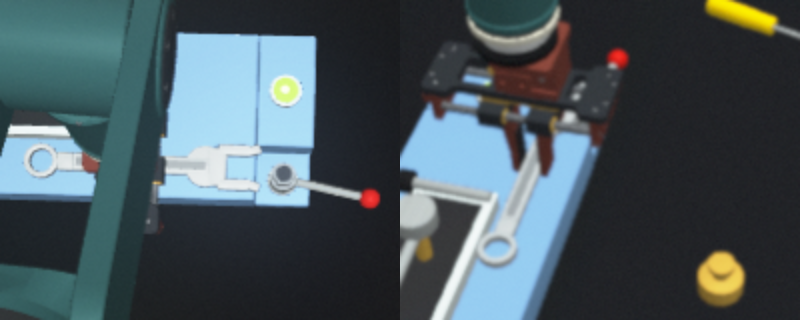

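The left half of the crop (top view) shows the spanner held level. Its prong tips are at about (258,150) and (258,186), in front of the hex head at (283,178). The side view agrees. I'll lower it to just over the deck and measure the jaw against the head there.

{"api": "servo_tool", "payload": {
  "moves": [
    [0,0,0.7,0],
    [0,0,1,0],
    [0,0,1,0],
    [0,0,0.7,0],
    [0,0,0.3,0],
    [0,0,0,0],
    [0,0,0,0]
  ]
}}

```text
time: 14.67
tool_pos: [0.6038, 0.0285, 0.0683]
orientation: [[0.01, 1.0, -0.0], [1.0, -0.01, 0.0], [0.0, -0.0, -1.0]]
ft_force: [0.2, -0.1, -2.7]
grip_width: 0.22
grasp_force: 50.0
```

```bash
python3 - <<'E'
from h import *
np.set_printoptions(precision=4,suppress=True)
s=arm.sense(); print(s["time"],s["tool_pos"],s["orientation"][:,0])
for cam in("top","side"):
    im=save(cam,cam+"2")
    for n,z in dict(spanner_jaw=.068,screw_head=.066).items():
        for r in arm.landmark_of(cam,n)[:1]: print(cam,n,round(r["score"],2),np.round(r["at"],1),at_z(cam,r["at"],z))
im=np.hstack([cv2.resize(cv2.imread(f"pics/top2.png")[160:220,300:370][:, :],(400,343),interpolation=cv2.INTER_CUBIC),cv2.resize(cv2.imread(f"pics/side2.png")[200:260,235:305],(400,343),interpolation=cv2.INTER_CUBIC)]); cv2.imwrite("pics/c2.png",im)
E
```

```text
14.6667 [0.6038 0.0285 0.0683] [0.01   0.9999 0.0001]
top spanner_jaw 0.79 [317.3 191.4] [ 0.5975 -0.0745  0.068 ]
top screw_head 0.76 [340.1 187.1] [ 0.6091 -0.1274  0.066 ]
side spanner_jaw 0.87 [263.9 239.7] [ 0.6006 -0.0752  0.068 ]
side screw_head 0.56 [266.9 228.5] [ 0.6044 -0.1116  0.066 ]
```

View pics/c2.png

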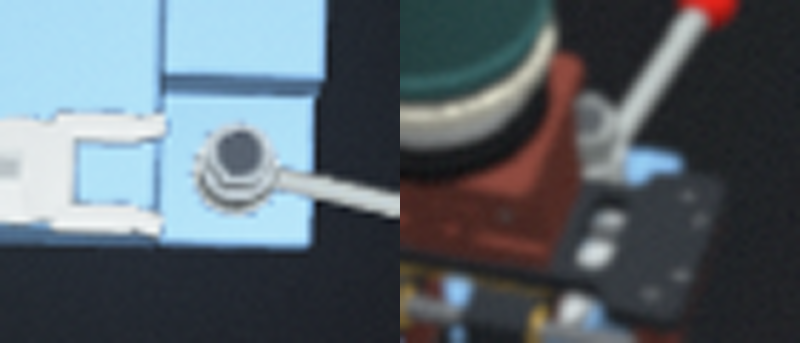

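The crop shows the dark hex top centred near (240,155), which is full-image (342,187). The jaw's inner edges are at crop rows 140 and 208, so its centre is near image row 190.4, and it needs to move several mm in +x. I'll measure both numerically at z 76 mm.

```bash
python3 - <<'E'
from h import *
np.set_printoptions(precision=4,suppress=True)
im=cv2.imread("pics/top2.png").astype(int)
g=cv2.cvtColor(im.astype(np.uint8),cv2.COLOR_BGR2GRAY).astype(int)
print(g[178:200,332:352])
sat=im[:,:,0]-im[:,:,2]
print("prong col profile sat (rows 178-204) cols 316..328 step3"); print(np.arange(178,204)); print(sat[178:204,316:330:3].T)
# deck/lug edges: front edge of the top (blue->black/darkblue), columns 230..325
for p in((342,187.1),(320,190.4)): print(p,at_z("top",p,.076))
print(proj("top",[.6027,-.0795,.0733]))
E
```

```text
[[207 208 207 208 208 209 208 208 208 208 209 208 209 210 209 210 211 210
  209 210]
 [207 209 209 207 207 209 209 209 209 208 209 209 210 209 210 210 210 209
  210 211]
 [208 208 209 209 209 209 208 209 208 207 206 210 210 210 210 211 211 211
  212 211]
 [209 208 208 208 210 209 209 208 208 200 192 208 210 211 212 210 212 212
  211 211]
 [208 210 210 208 204 208 206 200 198 188 177 194 202 210 209 212 211 211
  212 213]
 [210 209 209 201 180 200 194 163 135  97  97 113 166 201 206 213 213 211
  214 212]
 [210 211 210 208 205 197 155  97  98  99  97  95 115 169 210 211 213 213
  213 212]
 [210 211 212 212 206 187 118  98  96  99  96  97  98 139 205 211 212 213
  214 212]
 [210 208 213 222 201 188 119  98  96  96  96  99  97 129 187 205 209 214
  214 213]
 [210 201 178 195 184 188 124  98  97  97  96  98  99 130 190 197 200 214
  214 214]
 [212 210 201 194 166 189 148 103  97  98  98  96 101 145 192 186 223 208
  209 212]
 [212 210 210 190 160 164 185 133  99  97  97 104 127 171 184 187 181 168
  175 195]
 [205 186 183 161 195 158 166 188 131 123 130 150 176 196 193 195 171 196
  191 
[... 748 characters left out ...]
18 217 217
  217 218]]
prong col profile sat (rows 178-204) cols 316..328 step3
[178 179 180 181 182 183 184 185 186 187 188 189 190 191 192 193 194 195
 196 197 198 199 200 201 202 203]
[[74 57  6  5  5  5 22 72 68 69 69 70 68 68 68 69 69 54  6  6  5  5 15 49
  54 17]
 [73 63  7  6  6  5 16 65 71 70 69 68 68 69 69 68 70 56  6  6  5  5 15 50
  53 21]
 [71 59  8  6  5  6 15 65 68 68 70 69 69 69 69 67 70 63  6  6  4  5 14 53
  53 22]
 [69 64 22  5  5  4 35 67 67 69 66 68 68 68 67 68 69 71 58  6  5  5 11 44
  54 25]
 [82 62 23 18 13 27 75 85 84 83 82 82 81 81 80 80 78 77 75 58 29 53 65 80
  74 21]]
(342, 187.1) [ 0.6073 -0.1314  0.076 ]
(320, 190.4) [ 0.5986 -0.0808  0.076 ]
[319.4718 188.8253]
```

```bash
python3 - <<'E'
from h import *
np.set_printoptions(precision=4,suppress=True)
h=at_z("top",(341.6,186.4),.076); print("hex",h)
for c in(316,322):
    u=at_z("top",(c,184.25),.0663); l=at_z("top",(c,195.25),.0763); o1=at_z("top",(c,179.2),.0763); o2=at_z("top",(c,200.3),.0663);print(c,u,l,(u+l)/2,u[0]-l[0], "outer(top,top)",o1, at_z("top",(c,200.3),.0763))
im=cv2.imread("pics/top2.png").astype(int)
g=im.sum(2)/3.
# strong vertical gradient of front top edge of deck: list rows of edges per column
out=[]
for c in list(range(170,215,3))+list(range(300,352,3)):
    col=g[192:215,c]; d=np.diff(col); i=np.argmin(d); 
    if 0<i<len(d)-1:
        off=(d[i-1]-d[i+1])/(2*(d[i-1]-2*d[i]+d[i+1])); r=192+i+.5+off; out.append((c,r,d[i]))
print(np.array(out)[:, :].round(1).tolist())
E
```

```text
hex [ 0.6089 -0.1304  0.076 ]
316 [ 0.6146 -0.0711  0.0663] [ 0.587  -0.0719  0.0763] [ 0.6008 -0.0715  0.0713] 0.027574483091830748 outer(top,top) [ 0.6245 -0.071   0.0763] [ 0.5753 -0.0721  0.0763]
322 [ 0.6149 -0.0851  0.0663] [ 0.5873 -0.0857  0.0763] [ 0.6011 -0.0854  0.0713] 0.02757364273713403 outer(top,top) [ 0.6247 -0.0849  0.0763] [ 0.5756 -0.0859  0.0763]
[[170.0, 209.6, -2.0], [173.0, 211.7, -9.3], [176.0, 203.6, -9.0], [179.0, 196.5, -13.0], [185.0, 205.7, -1.7], [188.0, 199.5, -4.0], [191.0, 209.5, -2.3], [194.0, 202.4, -2.7], [197.0, 202.5, -3.0], [200.0, 199.5, -3.7], [203.0, 210.1, -5.7], [206.0, 201.4, -6.7], [209.0, 196.4, -88.7], [212.0, 196.5, -92.0], [300.0, 198.5, -80.0], [303.0, 198.5, -97.0], [306.0, 199.1, -45.3], [309.0, 199.6, -93.0], [312.0, 199.7, -77.0], [315.0, 200.0, -67.0], [318.0, 200.2, -71.7], [321.0, 200.4, -93.7], [324.0, 200.2, -69.3], [327.0, 200.8, -74.0], [330.0, 202.2, -76.0], [333.0, 202.3, -88.0], [336.0, 202.4, -102.0], [339.0, 202.5, -96.0], [342.0, 202.5, -105.0], [345.0, 202.5, -109.7], [348.0, 202.7, -93.7], [351.0, 202.7, -90.3]]
```

{"api": "servo_tool", "payload": {
  "moves": [
    [0,0.25,0.1,0],
    [-0.3,0.2,0.1,0],
    [-0.3,0,0,0],
    [0,0,0,0],
    [0,0,0,0],
    [0,0,0,0]
  ]
}}

```text
time: 15.47
tool_pos: [0.6123, 0.0162, 0.064]
orientation: [[0.01, 1.0, -0.0], [1.0, -0.01, 0.0], [0.0, -0.0, -1.0]]
ft_force: [0.5, -0.3, -3.0]
grip_width: 0.22
grasp_force: 50.0
```

```bash
cat > m.py <<'E'
from h import *
np.set_printoptions(precision=4,suppress=True)
import sys
s=arm.sense(); print(s["time"],s["tool_pos"],s["orientation"][:,0])
im=save("top",sys.argv[1]).astype(int)
sat=im[:,:,2]-im[:,:,0]; g=im.sum(2)//3
print(sat[174:206,316:334:2].T); print(g[178:200,330:350])
cv2.imwrite(f"pics/c_{sys.argv[1]}.png",cv2.resize(im[160:220,300:370,::-1].astype(np.uint8),(700,600),interpolation=cv2.INTER_CUBIC))
E
python3 m.py top3
```

```text
15.4667 [0.6123 0.0162 0.064 ] [0.0105 0.9999 0.0002]
[[72 72 44  5  5  5  6  6  6  5  6  6  5  5  5  5  5  5  6  6  6  5  6 51
  70 86 59 60 53 18 15 17]
 [72 74 45  6  6  6  5 13 29 35 35 36 36 37 30 51 51 49 15  6  5  5  5 38
  71 85 59 60 54 22 16 15]
 [72 74 51  6  6  5  5 24 72 70 70 69 71 69 68 67 69 68 44  5  6  6  5 35
  70 84 60 61 55 23 16 15]
 [72 70 58  6  5  5  5 23 72 71 71 69 69 68 69 68 70 70 43  5  5  4  5 34
  69 83 63 60 53 21 13 16]
 [70 72 58  6  5  5  5 23 71 71 68 70 68 70 69 69 68 70 43  5  4  5  5 31
  71 80 65 61 55 23 16 14]
 [74 77 63  5  6  4  5 17 65 74 74 74 74 74 76 77 77 79 42  6  5  4  4 20
  74 85 62 59 51 26 15 14]
 [51 53 45 14  6  5  5 16 63 84 83 85 87 85 85 82 83 81 61  6  6  5  5 34
  73 73 73 77 73 22 15 14]
 [63 66 70 23  6  5  5 34 75 74 72 73 73 73 72 71 72 70 69 37  5  5  4 23
  71 68 68 76 77 31 16 16]
 [62 63 45  9  5  5 15 65 74 73 74 73 73 73 72 72 74 72 73 70 13  4  6 14
  62 67 68 74 78 31 16 15]]
[[230 230 231 226 202 212 212 212 211 212 213 212 211 213 212 212 212 212
  213 213]
 [237 235 233 227 209 211 211 212 212 212 212 213 2
[... 1034 characters left out ...]
 208 195
  176 205]
 [213 213 212 212 180 131 163 190 154 126 128 128 132 145 158 192 192 168
  183 190]
 [201 202 192 208 188 163 118 163 194 185 189 188 189 188 187 183 149 153
  181 175]
 [231 227 214 207 208 177 147 118 142 178 192 194 196 189 159 124 162 202
  218 218]
 [236 233 231 220 192 195 196 153 122 105 109  99 106 122 147 188 200 198
  218 219]
 [236 236 233 223 217 212 191 192 187 157 145 132 151 181 199 208 219 219
  219 218]
 [190 220 222 204 217 218 218 215 199 189 195 194 197 186 185 218 219 219
  219 219]
 [200 191 177 208 217 219 218 218 219 218 218 219 219 219 219 220 219 220
  220 220]
 [218 218 218 219 219 219 219 219 219 219 219 219 219 219 219 219 220 219
  220 220]]
```

View pics/c_top3.png

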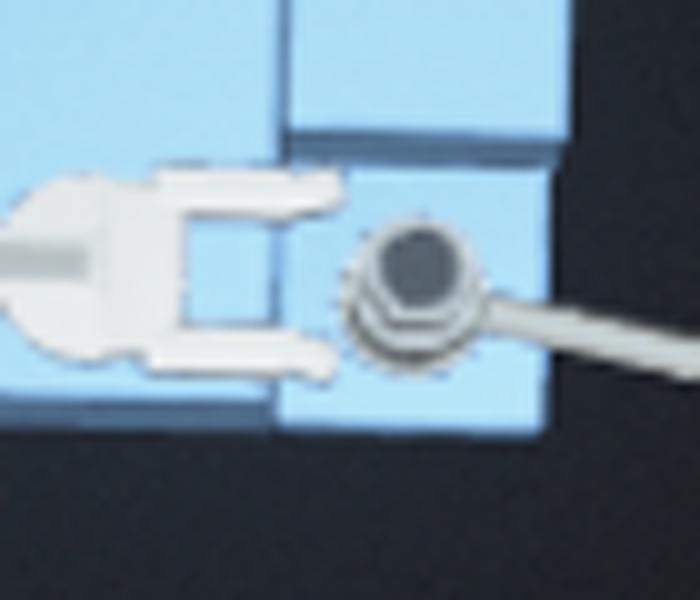

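```bash
python3 - <<'E'
from h import *
np.set_printoptions(precision=4,suppress=True)
print("hex",at_z("top",(341.6,186.4),.076),"jaw mid",at_z("top",(322,186.66),.0722), "floor",at_z("top",(318.1,186.6),.0722))
E
```

```text
hex [ 0.6089 -0.1304  0.076 ] jaw mid [ 0.6081 -0.0852  0.0722] floor [ 0.608  -0.0762  0.0722]
```

{"api": "servo_tool", "payload": {
  "moves": [
    [-0.2,0.05,0,0],
    [-0.2,0,0,0],
    [-0.2,0,0,0],
    [-0.2,0,0,0],
    [-0.2,0,0,0],
    [0,0,0,0],
    [0,0,0,0]
  ]
}}

```text
time: 16.1
tool_pos: [0.6132, -0.0039, 0.0641]
orientation: [[0.011, 1.0, -0.0], [1.0, -0.011, 0.0], [0.0, -0.0, -1.0]]
ft_force: [-0.3, 1.1, -3.1]
grip_width: 0.22
grasp_force: 50.0
```

{"api": "servo_tool", "payload": {
  "moves": [
    [-0.2,0,0,0],
    [-0.2,0,0,0],
    [-0.2,0,0,0],
    [0,0,0,0],
    [0,0,0,0]
  ]
}}

```text
time: 16.52
tool_pos: [0.6131, -0.0159, 0.064]
orientation: [[0.01, 1.0, -0.0], [1.0, -0.01, 0.0], [0.0, -0.0, -1.0]]
ft_force: [1.1, -0.4, -3.1]
grip_width: 0.221
grasp_force: 50.0
```

{"api": "servo_tool", "payload": {
  "moves": [
    [-0.15,0,0,0],
    [-0.15,0,0,0],
    [0,0,0,0],
    [0,0,0,0]
  ]
}}

```text
time: 16.85
tool_pos: [0.613, -0.0218, 0.064]
orientation: [[0.01, 1.0, -0.0], [1.0, -0.01, -0.0], [-0.0, -0.0, -1.0]]
ft_force: [0.2, -0.5, -1.7]
grip_width: 0.223
grasp_force: 50.0
```

```bash
python3 m.py top4 | head -1
```

```text
16.85 [ 0.613  -0.0218  0.064 ] [ 0.0102  0.9999 -0.    ]
```

View pics/c_top4.png

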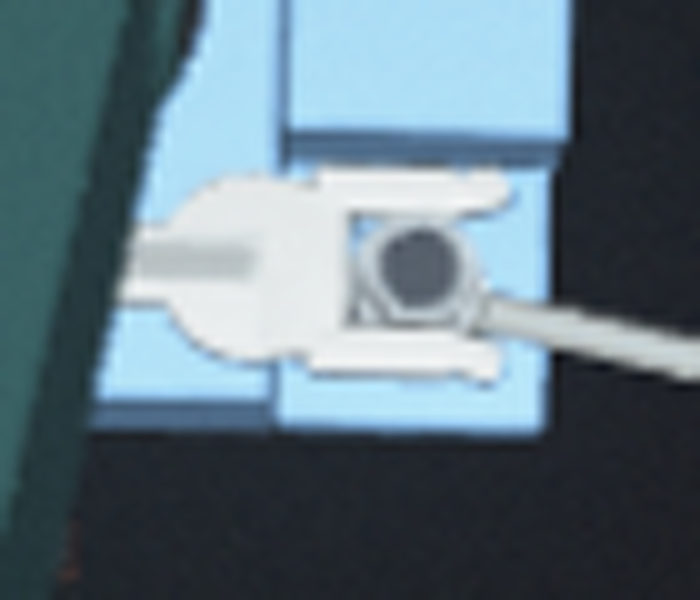

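The spanner is on the hex. The throat floor is at crop x of about 350 and the hex centre at (420,266), about 16 mm apart against the nominal 15.5. I'll nudge it on, set it down and release.

{"api": "servo_tool", "payload": {
  "moves": [
    [-0.03,0,0.05,0],
    [0,0,0,0],
    [0,0,0,0],
    [0,0,0,0]
  ]
}}

```text
time: 17.23
tool_pos: [0.6131, -0.0221, 0.0631]
orientation: [[0.01, 1.0, 0.0], [1.0, -0.01, 0.0], [0.0, 0.0, -1.0]]
ft_force: [-1.0, -0.3, -2.4]
grip_width: 0.222
grasp_force: 50.0
```

{"api": "servo_tool", "payload": {
  "moves": [
    [0,0,0,0],
    [0,0,0,0],
    [0,0,0,0],
    [0,0,0,0],
    [0,0,-0.1,0],
    [0,0,-0.5,0],
    [0,0,-1,0],
    [0,0,-1,0]
  ],
  "grip": 0
}}

```text
time: 17.9
tool_pos: [0.6125, -0.0221, 0.1157]
orientation: [[0.01, 1.0, -0.002], [1.0, -0.01, 0.0], [0.0, -0.002, -1.0]]
ft_force: [0.0, -0.4, 0.3]
grip_width: 0.498
grasp_force: 0.0
```

{"api": "servo_tool", "payload": {
  "moves": [
    [0,0,-1,0],
    [0,0,-1,0],
    [-1,0,-1,0],
    [-1,0,-0.6,0],
    [-1,0,0,0],
    [-1,0,0,0],
    [-1,0,0,0],
    [-1,0,0,0]
  ],
  "grip": -1
}}

```text
time: 18.57
tool_pos: [0.612, -0.1431, 0.1883]
orientation: [[0.01, 1.0, 0.001], [1.0, -0.01, -0.0], [-0.0, 0.001, -1.0]]
ft_force: [0.1, 0.4, -0.3]
grip_width: 0.005
grasp_force: 0.0
```

{"api": "servo_tool", "payload": {
  "moves": [
    [0,0,0,0.227],
    [0,0,0,0.227],
    [-0.9,0.3,0,0],
    [-0.9,0.3,0,0],
    [-0.9,0.3,0,0],
    [-0.9,0.3,0,0],
    [0,0,0,0],
    [0,0,0,0]
  ]
}}

```text
time: 19.23
tool_pos: [0.6176, -0.2186, 0.1877]
orientation: [[0.247, 0.969, 0.001], [0.969, -0.247, 0.0], [0.0, 0.001, -1.0]]
ft_force: [-0.2, 0.2, 0.3]
grip_width: 0.008
grasp_force: 0.0
```

```bash
python3 - <<'E'
from h import *
save("top","top5"); im=cv2.imread("pics/top5.png"); s=arm.sense(); print(s["time"],s["tool_pos"])
hsv=cv2.cvtColor(im,cv2.COLOR_BGR2HSV); m=((hsv[...,0]<8)|(hsv[...,0]>172))&(hsv[...,1]>170)&(hsv[...,2]>120); m[:,:370]=0;m[230:]=0;m[:180]=0
ys,xs=np.nonzero(m); print(len(xs),xs.mean() if len(xs) else 0,ys.mean() if len(xs) else 0, at_z("top",(xs.mean(),ys.mean()),.055) if len(xs) else 0)
cv2.imwrite("pics/c5.png",cv2.resize(im[150:250,270:430],(800,500)))
E
```

```text
19.2833 [ 0.61736049 -0.21765106  0.18752796]
0 0 0 0
```

View pics/c5.png

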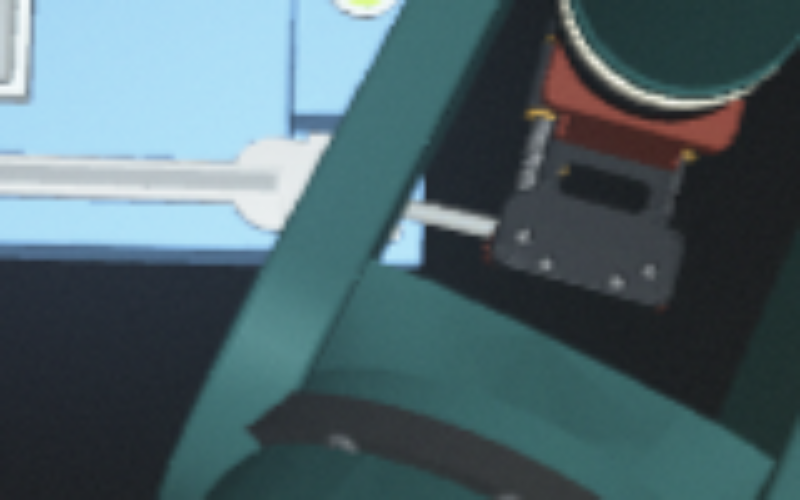

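The crop shows the spanner still seated on the head (handle from (0,175) to (330,190)). The gripper now hangs over the lever's knob end. I'll go down on the counter-clockwise side of the lever.

{"api": "servo_tool", "payload": {
  "moves": [
    [0,0.2,0.8,0],
    [0,0,1,0],
    [0,0,1,0],
    [0,0,1,0],
    [0,0,1,0],
    [0,0,1,0],
    [0,0,1,0],
    [0,0,0.5,0]
  ]
}}

```text
time: 19.95
tool_pos: [0.62, -0.2168, 0.039]
orientation: [[0.244, 0.97, -0.003], [0.97, -0.244, 0.002], [0.001, -0.003, -1.0]]
ft_force: [-1.0, 1.0, 0.2]
grip_width: 0.008
grasp_force: 0.0
```

{"api": "servo_tool", "payload": {
  "moves": [
    [0,0,0,0],
    [0,-0.3,0,0],
    [0,-0.3,0,0],
    [-0.04,-0.22,0,0.1],
    [-0.04,-0.22,0,0.1],
    [-0.04,-0.22,0,0.1],
    [-0.04,-0.22,0,0.1]
  ]
}}

```text
time: 20.53
tool_pos: [0.5935, -0.2138, 0.043]
orientation: [[0.444, 0.896, 0.004], [0.896, -0.444, -0.002], [0.001, 0.005, -1.0]]
ft_force: [3.7, -0.3, -2.4]
grip_width: 0.002
grasp_force: 1.5
```

{"api": "servo_tool", "payload": {
  "moves": [
    [-0.04,-0.22,0,0.1],
    [-0.04,-0.22,0,0.1],
    [-0.04,-0.22,0,0.1],
    [-0.04,-0.22,0,0.1],
    [-0.04,-0.22,0,0.1],
    [-0.04,-0.22,0,0.1],
    [-0.04,-0.22,0,0.1],
    [-0.04,-0.22,0,0.1]
  ]
}}

```text
time: 21.2
tool_pos: [0.5627, -0.1989, 0.0435]
orientation: [[0.77, 0.638, 0.006], [0.638, -0.77, -0.003], [0.003, 0.007, -1.0]]
ft_force: [2.6, -2.8, -0.1]
grip_width: 0.006
grasp_force: 1.8
```

{"api": "servo_tool", "payload": {
  "moves": [
    [-0.04,-0.22,0,0.1],
    [-0.04,-0.22,0,0.1],
    [-0.04,-0.22,0,0.1],
    [-0.04,-0.22,0,0.1],
    [-0.04,-0.22,0,0.1],
    [-0.04,-0.22,0,0.1]
  ]
}}

```text
time: 21.7
tool_pos: [0.5434, -0.1795, 0.0433]
orientation: [[0.929, 0.37, 0.004], [0.37, -0.929, -0.004], [0.002, 0.005, -1.0]]
ft_force: [-0.6, -4.5, 2.3]
grip_width: 0.006
grasp_force: 2.1
```

```bash
python3 - <<'E'
from h import *
s=arm.sense(); R=s["orientation"]; v=s["tool_pos"][:2]-[.612,-.130]
print(s["tool_pos"],s["ft_force"],"r",-v@R[:2,0],"d",v@R[:2,1],"bearing",np.arctan2(-R[1,0],-R[0,0]))
im=np.hstack([save("top","t6")[110:260,150:400],save("side","s6")[170:320,150:400]])[...,::-1]
cv2.imwrite("pics/c6.png",cv2.resize(im,(800,240)))
E
```

```text
[ 0.54336896 -0.17953848  0.04330285] [-0.61800365 -4.54870855  2.30923832] r 0.08208215456155044 d 0.02065892693302432 bearing -2.76293539512258
```

View pics/c6.png

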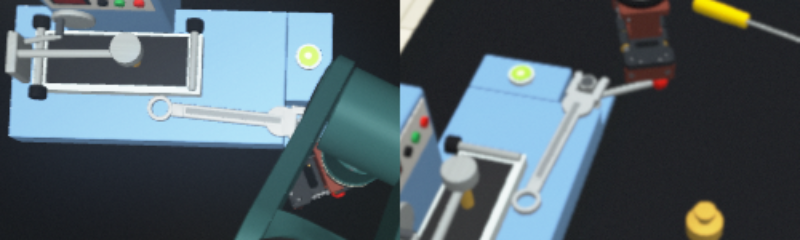

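The spanner has swung until its ring (crop (160,108)) lies against the bed, and the lever is following at (640,88). I'll carry on to the stop.

{"api": "servo_tool", "payload": {
  "moves": [
    [-0.04,-0.22,0,0.1],
    [-0.04,-0.22,0,0.1],
    [-0.04,-0.22,0,0.1],
    [-0.04,-0.22,0,0.1],
    [-0.04,-0.22,0,0.1],
    [-0.04,-0.22,0,0.1]
  ]
}}

```text
time: 22.3
tool_pos: [0.5316, -0.1546, 0.0424]
orientation: [[0.998, 0.066, 0.002], [0.066, -0.998, -0.002], [0.002, 0.002, -1.0]]
ft_force: [-1.8, -4.0, 2.9]
grip_width: 0.004
grasp_force: 2.1
```

{"api": "servo_tool", "payload": {
  "moves": [
    [-0.04,-0.22,0,0.1],
    [-0.04,-0.22,0,0.1],
    [-0.04,-0.22,0,0.1],
    [-0.04,-0.22,0,0.1],
    [-0.04,-0.22,0,0.1],
    [-0.04,-0.22,0,0.1]
  ]
}}

```text
time: 22.8
tool_pos: [0.5278, -0.1275, 0.0422]
orientation: [[0.969, -0.245, 0.0], [-0.245, -0.969, -0.001], [0.001, 0.001, -1.0]]
ft_force: [-2.1, -3.5, 2.9]
grip_width: 0.002
grasp_force: 2.1
```

{"api": "servo_tool", "payload": {
  "moves": [
    [-0.04,-0.22,0,0.1],
    [-0.04,-0.22,0,0.1],
    [0,0,0,0],
    [0,0,0,0]
  ]
}}

```text
time: 23.13
tool_pos: [0.5289, -0.118, 0.0417]
orientation: [[0.939, -0.343, 0.001], [-0.343, -0.939, 0.0], [0.001, -0.0, -1.0]]
ft_force: [-0.9, -0.6, 0.1]
grip_width: 0.003
grasp_force: 0.4
```

{"api": "servo_tool", "payload": {
  "moves": [
    [-0.02,-0.22,0,0.05],
    [0,0,0,0],
    [0,0,0,0]
  ]
}}

```text
time: 23.38
tool_pos: [0.53, -0.114, 0.0413]
orientation: [[0.93, -0.368, 0.0], [-0.368, -0.93, 0.0], [0.0, -0.0, -1.0]]
ft_force: [-1.2, -1.2, 1.7]
grip_width: 0.003
grasp_force: 1.0
```

{"api": "servo_tool", "payload": {
  "moves": [
    [0,-0.15,0,0],
    [0,0,0,0],
    [0,0,0,0]
  ]
}}

```text
time: 23.63
tool_pos: [0.531, -0.1112, 0.0411]
orientation: [[0.929, -0.369, -0.0], [-0.369, -0.929, -0.0], [-0.0, 0.0, -1.0]]
ft_force: [-3.5, -2.8, 3.4]
grip_width: 0.005
grasp_force: 2.1
```

{"api": "servo_tool", "payload": {
  "moves": [
    [0,-0.15,0,0],
    [0,0,0,0],
    [0,0,0,0]
  ]
}}

```text
time: 23.88
tool_pos: [0.5318, -0.1086, 0.0411]
orientation: [[0.929, -0.369, -0.001], [-0.369, -0.929, -0.0], [-0.0, 0.001, -1.0]]
ft_force: [-3.0, -4.8, 2.9]
grip_width: 0.009
grasp_force: 3.0
```

```bash
python3 - <<'E'
from h import *
s=arm.sense(); print(s["tool_pos"],s["ft_force"])
a=save("top","t7");b=save("side","s7")
im=np.hstack([cv2.resize(a[130:240,250:400],(400,293)),cv2.resize(b[190:300,200:350],(400,293))])[...,::-1]
cv2.imwrite("pics/c7.png",im)
for cam,i in(("top",a),("side",b)):
    hsv=cv2.cvtColor(np.ascontiguousarray(i),cv2.COLOR_RGB2HSV); m=((hsv[...,0]<6)|(hsv[...,0]>174))&(hsv[...,1]>200)&(hsv[...,2]>120)
    n,l,st,c=cv2.connectedComponentsWithStats(m.astype(np.uint8))
    for k in range(1,n):
        if st[k,4]>6: print(cam,st[k],c[k],at_z(cam,c[k],.052))
    for n_ in("knob","screw_head"):
        for r in arm.landmark_of(cam,n_)[:2]: print(cam,n_,r["score"],r["at"],at_z(cam,r["at"],.052 if n_=="knob" else .066))
E
```

```text
[ 0.53182391 -0.10861582  0.04107338] [-2.95533171 -4.8388313   2.87810641]
top [318 229   7   4  17] [320.82352941 230.82352941] [ 0.50713731 -0.08465473  0.052     ]
top knob 0.36 [323.1, 227.5] [ 0.51507517 -0.08982017  0.052     ]
top screw_head 0.67 [293.5, 183.5] [ 0.61536934 -0.01854061  0.066     ]
side [299 243  10  10  76] [303.60526316 247.68421053] [ 0.51279994 -0.08559893  0.052     ]
side [164 244   3   4  11] [164.90909091 245.36363636] [ 0.81778792 -0.0230491   0.052     ]
side knob 0.56 [303.0, 249.2] [ 0.51304704 -0.0809045   0.052     ]
```

View pics/c7.png

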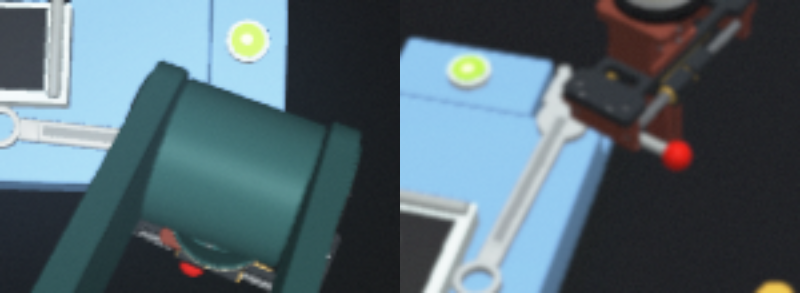

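The side view shows the knob out in front at (304,248), near its end bearing, and the ring still against the bed. The force is still low, so I'll push on until it rises.

{"api": "servo_tool", "payload": {
  "moves": [
    [0,-0.15,0,0.05],
    [0,0,0,0],
    [0,0,0,0]
  ]
}}

```text
time: 24.43
tool_pos: [0.5325, -0.1063, 0.041]
orientation: [[0.92, -0.393, -0.001], [-0.393, -0.92, -0.001], [-0.001, 0.002, -1.0]]
ft_force: [-4.8, -7.2, 4.2]
grip_width: 0.006
grasp_force: 4.2
```

{"api": "servo_tool", "payload": {
  "moves": [
    [0,-0.15,0,0.05],
    [0,0,0,0],
    [0,0,0,0]
  ]
}}

```text
time: 24.68
tool_pos: [0.5332, -0.1039, 0.041]
orientation: [[0.909, -0.417, -0.002], [-0.417, -0.909, -0.002], [-0.001, 0.002, -1.0]]
ft_force: [-7.9, -8.7, 4.8]
grip_width: 0.004
grasp_force: 5.6
```

```bash
cat > k.py <<'E'
from h import *
b=arm.grab_frame("side"); hsv=cv2.cvtColor(b,cv2.COLOR_RGB2HSV); m=((hsv[...,0]<6)|(hsv[...,0]>174))&(hsv[...,1]>200)&(hsv[...,2]>120); m[:,:270]=0; m[300:]=0
n,l,st,c=cv2.connectedComponentsWithStats(m.astype(np.uint8)); k=1+np.argmax(st[1:,4]); print(st[k],c[k],at_z("side",c[k],.052),arm.sense()["ft_force"])
E
python3 k.py
```

```text
[297 244  10  11  76] [301.81578947 249.35526316] [ 0.51550118 -0.07987078  0.052     ] [-6.27031438 -9.41425737  5.7180963 ]
```

{"api": "servo_tool", "payload": {
  "moves": [
    [0,-0.2,0,0.0],
    [0,-0.2,0,0],
    [0,0,0,0],
    [0,0,0,0]
  ]
}}

```text
time: 25.07
tool_pos: [0.5357, -0.0983, 0.041]
orientation: [[0.91, -0.416, -0.004], [-0.416, -0.91, -0.004], [-0.002, 0.005, -1.0]]
ft_force: [-9.8, -17.0, 5.5]
grip_width: 0.007
grasp_force: 9.8
```

```bash
python3 k.py
```

```text
[294 247  11  10  78] [299.15384615 251.75641026] [ 0.51955279 -0.07164899  0.052     ] [-10.29368658 -17.23558521   6.50764659]
```

The force is rising steadily, from 4 N to 20 N, and the lever is past its nominal end, so the nut is hard up and I'm now straining its stop. I'll back off and see where the lever rests.

{"api": "servo_tool", "payload": {
  "moves": [
    [0,0.3,0,0],
    [0,0.5,0,0],
    [0,0.8,0,0],
    [-0.3,1,0,0],
    [-0.5,1,0,0],
    [0,0,-1,0],
    [0,0,-1,0],
    [0,0,-1,0]
  ]
}}

```text
time: 25.78
tool_pos: [0.4928, -0.1541, 0.1012]
orientation: [[0.908, -0.419, -0.0], [-0.419, -0.908, 0.002], [-0.001, -0.001, -1.0]]
ft_force: [-0.2, 0.5, 0.3]
grip_width: 0.009
grasp_force: 0.0
```

```bash
python3 k.py; python3 - <<'E'
from h import *
a=save("top","t8"); b=save("side","s8")
cv2.imwrite("pics/c8.png",np.hstack([cv2.resize(a[130:240,250:400],(400,293)),cv2.resize(b[190:300,200:350],(400,293))])[...,::-1])
E
```

```text
[299 243  10  10  74] [304.02702703 247.62162162] [ 0.51192854 -0.08598974  0.052     ] [ 1.80479873 -0.11687504  2.33116535]
```

View pics/c8.png

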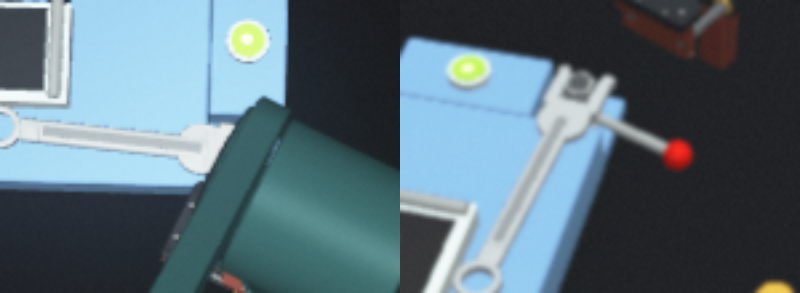

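After backing off, the side view shows the lever springing back to (304,248), where the force first rose, so the nut is hard up. The spanner is still on, with its ring against the bed. Next I'll measure the handle line so I can re-grip it.

```bash
python3 - <<'E'
from h import *
np.set_printoptions(precision=4,suppress=True)
for cam in("top","side"):
    im=arm.grab_frame(cam).astype(int); r=arm.cut_out(cam,"spanner")[0]; m=r["region"]; ys,xs=np.nonzero(m)
    P=np.array([at_z(cam,(x,y),.070)[:2] for x,y in zip(xs,ys)])
    print(cam,r["score"],r["bbox"],"y range",P[:,1].min(),P[:,1].max())
    y0=P[:,1].max(); h=(P[:,1]<y0-.06)&(P[:,1]>y0-.17)
    f=np.polyfit(P[h,1],P[h,0],1)
    for _ in range(3):
        res=P[h,0]-np.polyval(f,P[h,1]); k=np.abs(res)<.012; f=np.polyfit(P[h,1][k],P[h,0][k],1)
    print("dx/dy",f[0],"x at y0-.127",np.polyval(f,y0-.127),"y",y0-.127,"w",np.std(res))
print(arm.sense()["tool_pos"],arm.sense()["time"])
E
```

```text
top 0.86 [241.9, 169.2, 97.4, 29.1] y range -0.11962144847139872 0.10197823572781183
dx/dy 0.08380575642020063 x at y0-.127 0.617605022268984 y -0.025021764272188177 w 0.006299260453128202
side 0.75 [218.3, 215.2, 61.2, 91.8] y range -0.14699832434025517 0.1125916424390675
dx/dy 0.08479538638284886 x at y0-.127 0.6164372504485914 y -0.014408357560932505 w 0.006260314975284063
[ 0.4925 -0.1536  0.0999] 26.1333
```

{"api": "servo_tool", "payload": {
  "moves": [
    [0,0,-1,-0.229],
    [0,0,-1,-0.229],
    [0,0,-1,-0.229],
    [0,0,-1,-0.229],
    [0,0,0,-0.229],
    [0,0,0,-0.229],
    [0,0,0,-0.229],
    [0,0,0,-0.229]
  ],
  "grip": 0.1
}}

```text
time: 26.8
tool_pos: [0.4927, -0.1538, 0.18]
orientation: [[0.861, 0.509, -0.001], [0.509, -0.861, 0.001], [-0.001, -0.002, -1.0]]
ft_force: [0.0, 0.2, -0.4]
grip_width: 0.541
grasp_force: 0.0
```

{"api": "servo_tool", "payload": {
  "moves": [
    [0,0,0,-0.229],
    [0,0,0,-0.229],
    [0,0,0,-0.229],
    [0,0,0,-0.229],
    [0,0,0,-0.229],
    [0,0,0,-0.229],
    [0,0,0,-0.229],
    [0,0,0,-0.229]
  ]
}}

```text
time: 27.47
tool_pos: [0.4926, -0.1537, 0.1798]
orientation: [[0.077, 0.997, -0.002], [0.997, -0.077, 0.001], [0.001, -0.002, -1.0]]
ft_force: [0.4, -0.1, 0.1]
grip_width: 0.553
grasp_force: 0.0
```

{"api": "servo_tool", "payload": {
  "moves": [
    [0.9,0.7,0,0],
    [0.9,0.7,0,0],
    [0.9,0.7,0,0],
    [0.9,0.7,0,0],
    [0.9,0.7,0,0],
    [0.9,0.7,0,0],
    [0.9,0.7,0,0],
    [0.7,0.7,0,0]
  ]
}}

```text
time: 28.13
tool_pos: [0.6164, -0.0222, 0.1795]
orientation: [[0.082, 0.997, -0.002], [0.997, -0.082, 0.001], [0.001, -0.002, -1.0]]
ft_force: [0.3, -1.2, 0.5]
grip_width: 0.545
grasp_force: 0.0
```

{"api": "servo_tool", "payload": {
  "moves": [
    [0,0,0.5,0],
    [0,0,0,0],
    [0,0,0,0]
  ]
}}

```text
time: 28.38
tool_pos: [0.6144, -0.0241, 0.169]
orientation: [[0.083, 0.997, -0.004], [0.997, -0.083, 0.0], [0.0, -0.004, -1.0]]
ft_force: [-0.1, 0.9, -0.4]
grip_width: 0.551
grasp_force: 0.0
```

{"api": "servo_tool", "payload": {
  "moves": [
    [0.1,0.3,0.5,0],
    [0,0,1,0],
    [0,0,1,0],
    [0,0,1,0],
    [0,0,1,0],
    [0,0,0.7,0],
    [0,0,0.1,0],
    [0,0,0,0]
  ]
}}

```text
time: 29.05
tool_pos: [0.6214, -0.023, 0.0638]
orientation: [[0.084, 0.996, -0.003], [0.996, -0.084, 0.0], [0.0, -0.003, -1.0]]
ft_force: [0.3, 0.5, -0.2]
grip_width: 0.55
grasp_force: 0.0
```

```bash
python3 - <<'E'
from h import *
s=arm.sense();print(s["tool_pos"],s["orientation"][:,0],s["ft_force"])
b=save("side","s9"); cv2.imwrite("pics/c9.png",cv2.resize(b[200:310,190:340],(750,550))[...,::-1])
E
```

```text
[ 0.62137585 -0.02299214  0.06382056] [8.41422895e-02 9.96453725e-01 2.19471427e-04] [ 0.32145517  0.52861383 -0.16670243]
```

View pics/c9.png

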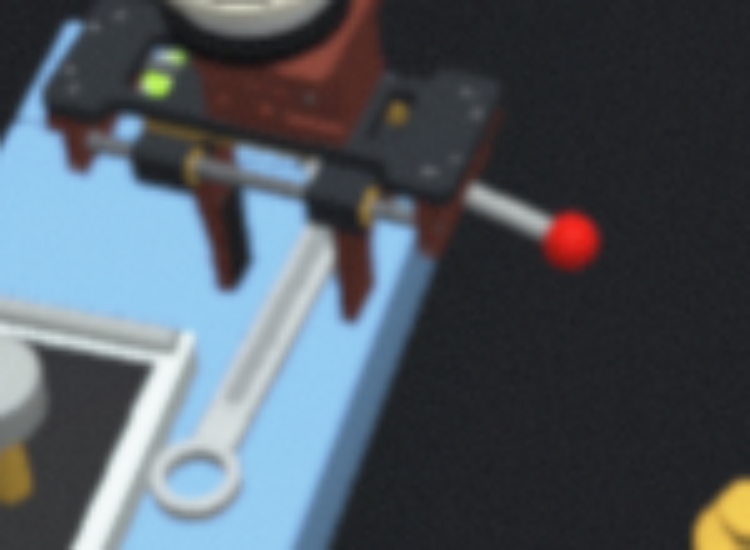

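The side view shows the handle between the open fingers, which straddle it at about (285,285), and the red knob still at its hard-up place.

{"api": "servo_tool", "payload": {
  "moves": [
    [0,0,0,0],
    [0,0,0,0],
    [0,0,0,0],
    [0,0,0,0],
    [0,0,0,0],
    [0,0,0,0],
    [0,0,0,0],
    [0,0,0,0]
  ],
  "grip": -1,
  "force": 45
}}

```text
time: 29.77
tool_pos: [0.6208, -0.0223, 0.0655]
orientation: [[0.083, 0.997, -0.003], [0.997, -0.083, 0.0], [-0.0, -0.003, -1.0]]
ft_force: [-4.4, -0.4, 5.4]
grip_width: 0.223
grasp_force: 45.0
```

{"api": "servo_tool", "payload": {
  "moves": [
    [0,-0.1,0,-0.035],
    [0,-0.05,0,-0.018],
    [0,0,0,0],
    [0,0,0,0]
  ]
}}

```text
time: 30.1
tool_pos: [0.6197, -0.0221, 0.0655]
orientation: [[0.056, 0.998, 0.0], [0.998, -0.056, 0.0], [0.0, 0.0, -1.0]]
ft_force: [-1.8, 1.0, 5.5]
grip_width: 0.218
grasp_force: 45.2
```

{"api": "servo_tool", "payload": {
  "moves": [
    [0,0,-0.15,0],
    [0,0,-0.2,0],
    [0,0,-0.3,0],
    [0,0,-0.4,0],
    [0,0,-0.4,0],
    [0,0,-0.5,0],
    [0,0,0,0]
  ]
}}

```text
time: 30.68
tool_pos: [0.6218, -0.0226, 0.107]
orientation: [[0.055, 0.998, 0.005], [0.998, -0.055, -0.001], [-0.001, 0.005, -1.0]]
ft_force: [0.5, -0.9, -2.8]
grip_width: 0.224
grasp_force: 45.0
```

```bash
python3 k.py
```

```text
[299 243  10  10  74] [304.08108108 247.5       ] [ 0.51189658 -0.08637023  0.052     ] [ 0.10724153  0.60745471 -3.05025733]
```

{"api": "servo_tool", "payload": {
  "moves": [
    [0,0,-1,0],
    [0,0,-1,0],
    [0.3,-1,0,0],
    [0.3,-1,0,0],
    [0.3,-1,0,0],
    [0.3,-1,0,0],
    [0.3,-1,0,0],
    [0.3,-1,0,0]
  ]
}}

```text
time: 31.4
tool_pos: [0.5009, 0.0206, 0.1441]
orientation: [[0.055, 0.998, 0.0], [0.998, -0.055, 0.0], [0.0, 0.0, -1.0]]
ft_force: [0.4, 0.9, -2.7]
grip_width: 0.218
grasp_force: 45.0
```

{"api": "servo_tool", "payload": {
  "moves": [
    [1,-0.34,0,0],
    [1,-0.34,0,0],
    [1,-0.34,0,0],
    [1,-0.34,0,0],
    [1,-0.34,0,0],
    [1,-0.34,0,0],
    [1,-0.34,0,0],
    [1,-0.34,0,0]
  ]
}}

```text
time: 32.07
tool_pos: [0.4561, 0.1841, 0.1442]
orientation: [[0.055, 0.998, 0.001], [0.998, -0.055, 0.0], [0.0, 0.001, -1.0]]
ft_force: [0.4, -0.4, -3.3]
grip_width: 0.218
grasp_force: 45.0
```

{"api": "servo_tool", "payload": {
  "moves": [
    [0.7,0,0.5,0],
    [0.7,0,0.8,0],
    [0,0,1,0],
    [0,0,1,0],
    [0,0,1,0],
    [0,0,0.7,0],
    [0,0,0.5,0],
    [0,0,0,0]
  ]
}}

```text
time: 32.73
tool_pos: [0.4567, 0.2107, 0.0324]
orientation: [[0.055, 0.998, -0.003], [0.998, -0.055, -0.001], [-0.001, -0.003, -1.0]]
ft_force: [-0.1, 0.1, -1.9]
grip_width: 0.222
grasp_force: 45.0
```

{"api": "servo_tool", "payload": {
  "moves": [
    [0,0,0.4,0],
    [0,0,0.3,0],
    [0,0,0.2,0],
    [0,0,0,0],
    [0,0,0,0]
  ]
}}

```text
time: 33.15
tool_pos: [0.458, 0.2111, 0.0162]
orientation: [[0.056, 0.998, 0.0], [0.998, -0.056, 0.0], [0.0, 0.0, -1.0]]
ft_force: [-0.2, -0.2, -1.9]
grip_width: 0.22
grasp_force: 45.0
```

{"api": "servo_tool", "payload": {
  "moves": [
    [0,0,0.25,0],
    [0,0,0.15,0],
    [0,0,0.1,0],
    [0,0,0,0],
    [0,0,0,0],
    [0,0,0,0]
  ]
}}

```text
time: 33.65
tool_pos: [0.4579, 0.2111, 0.0061]
orientation: [[0.055, 0.998, -0.0], [0.998, -0.055, 0.0], [0.0, -0.0, -1.0]]
ft_force: [0.7, 0.0, -2.9]
grip_width: 0.223
grasp_force: 45.0
```

{"api": "servo_tool", "payload": {
  "moves": [
    [0,0,0.06,0],
    [0,0,0,0],
    [0,0,0,0]
  ]
}}

```text
time: 33.9
tool_pos: [0.4579, 0.2111, 0.0049]
orientation: [[0.055, 0.998, 0.0], [0.998, -0.055, 0.0], [0.0, 0.0, -1.0]]
ft_force: [0.5, 0.2, -2.5]
grip_width: 0.223
grasp_force: 45.0
```

{"api": "servo_tool", "payload": {
  "moves": [
    [0,0,0,0],
    [0,0,0,0],
    [0,0,0,0],
    [0,0,0,0],
    [0,0,0,0],
    [0,0,0,0],
    [0,0,0,0],
    [0,0,-0.5,0]
  ],
  "grip": 0.2
}}

```text
time: 34.57
tool_pos: [0.4567, 0.2107, 0.014]
orientation: [[0.056, 0.998, -0.003], [0.998, -0.056, -0.001], [-0.001, -0.003, -1.0]]
ft_force: [-0.1, -0.9, 0.1]
grip_width: 0.599
grasp_force: 0.0
```

{"api": "servo_tool", "payload": {
  "moves": [
    [0,0,-1,0],
    [0,0,-1,0],
    [0,0,-1,0],
    [0,0,-1,0],
    [0,0,-1,0],
    [0,0,-1,0],
    [0,0,-1,0],
    [0,0,0,0]
  ]
}}

```text
time: 35.23
tool_pos: [0.4603, 0.2119, 0.1592]
orientation: [[0.055, 0.998, 0.007], [0.998, -0.055, 0.002], [0.003, 0.006, -1.0]]
ft_force: [1.4, 0.1, -0.1]
grip_width: 0.605
grasp_force: 0.0
```

```bash
python3 k.py; python3 - <<'E'
from h import *
s=arm.sense();print(s["time"],s["tool_pos"])
b=save("side","s10")
for n in("screwdriver","weight","yarn_cone"):
    r=arm.landmark_of("side",n); print(n,[(round(q["score"],2),np.round(q["at"],1)) for q in r[:1]])
E
```

```text
[398   8   8  16  78] [401.51282051  15.73076923] [ 0.43260159 -1.26837667  0.052     ] [ 0.73065061 -0.203359   -0.28961421]
35.2833 [0.45945024 0.21159823 0.15738186]
screwdriver []
weight [(0.63, array([344.2, 314.3]))]
yarn_cone []
```

View pics/s10.png

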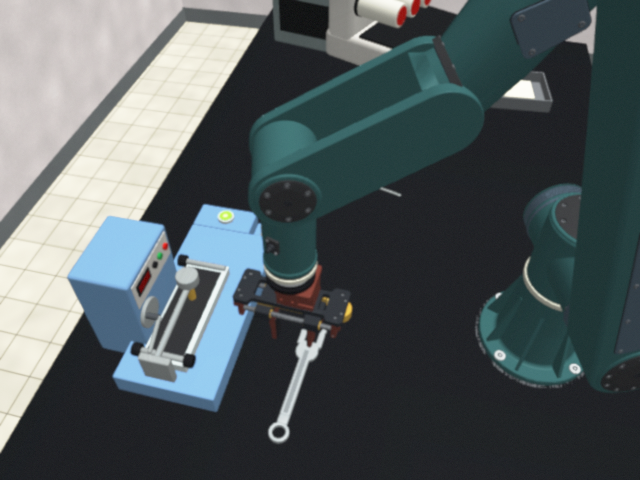

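The side view shows the spanner lying flat on the bench, from jaw (310,340) to ring (279,432), clear of the gripper. The last clear look had the lever at its hard-up place. I'll hand the job in.

```bash
python3 -c "
from bench import arm
print(arm.sign_off())"
```

```text
the job is handed in; nothing more can be done
None
```

The locknut is hard up with the screw held by the spanner, the spanner lies flat on the bench, and the job was handed in at about 35 s; in the last picture the weight had not moved but the arm hid the cone and most of the screwdriver, the screw's final angle was never measured, and I viewed 12 pictures against the limit of 10.

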